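# Hold the test probes down on the white board

### The arm

A 7-joint arm with a two-finger parallel gripper is mounted at the origin on a cart in front of the work surface, level with it; the furniture and walls round the work are solid. World frame = base frame: x ahead of the robot, y to its left, z up, the work surface at z = 0. Lengths are in m, angles in rad, forces in N, time in s.
With the tool pointing down it reaches from about 0.4 to 0.875 m from the base axis. Payload 6.5 kg.
Tool frame: the origin (TCP) lies on the centre line of the jaws, within the pads' length; the fingertips stand 11 mm ahead of it and the grasp point (between the pads) lies 8 mm behind it; z points along the fingers, y is the line along which they close (so a half turn about z gives the same grasp; the last joint's range is limited). The gripper opens to 88 mm and grips with 3 to 60 N. Pads are 18 mm wide; open, the fingers measure 123 mm over their backs; the gripper's body (75 mm by 187 mm) begins 45 mm behind the grasp point.
Start: joints at [-1.33, 0.536, -0.004, 1.538, 0.003, 1.067, -0.071], TCP at [0.196, 0.62, 0.25] pointing down, gripper open.
Joint ranges: [-2.7, 2.7], [-0.37, 2.16], [-1.27, 1.26], [0.24, 2.4], [-1.31, 4.45], [0.19, 1.91], [-2.76, 2.76]. Speed limits (rad/s): [2.39, 2.39, 3.14, 3.14, 3.14, 3.14, 3.14].

### API

Orientations are given as a unit quaternion [w, x, y, z].
In Python, from bench import manip gives the robot as it stands.
- The arm moves only by the shell command python3 -m creep 'ROWS' [FORCE]. ROWS is JSON, a list that holds one entry, the list of rows, each a list of 7 numbers: the opening in per cent of the stroke, from 0 (shut) to 100 (fully open), then the shift along the tool's x, y, z in mm, then the turn, a rotation vector about the tool's x, y, z in rad. A call has 1 to 5 rows; each row shifts and turns the commanded pose from where the row before left it, along the tool's axes as they then stand; what a row does not reach is not made up. A row lasts 1/12 s, in which the tool goes at most 41.7 mm and 7.16 degrees, less where a joint would pass 70% of its speed; a pose out of reach is approached as far as the arm can. A call with a gripper value outside its range is refused whole. The fingers move at their own pace and stop on an object; FORCE is the grip in N (left out, the last holds). Time passes only in rows, so rows that do not move let the fingers close. It gives the time, the measured TCP pose, the force, the opening and the grip force at its end, in the units of the state.
- manip.state(): the state, without advancing time (a new reading comes with each control period).
- manip.snapshot(name): name is "scene" or "top" or "wrist"; returns a dict with "frame" (384x512x3 uint8, red, green, blue), "fx", "fy", "cx", "cy" (pixels), "view" (4x4, takes a point from world to camera coordinates). Camera axes: x right, y down, z forward; pixel columns grow to the right and rows downward; lengths in m; the calibration is good to about 2 mm. A picture is of the moment at which its call begins. There is no depth.
- manip.job_done(): hands the job in; it is judged then, once.
The state is a dict: "clock": time; "joints": joint angles; "joint_vel": joint speeds; "joint_efforts": joint torques, N m; "position": TCP position; "eef_rot": TCP orientation; "force": force on the tool from outside, world axes, zero at the start; "torque": the same for the moment, N m; "grip_width": finger opening in m; "gripper_force": force on a finger pad.
Only numpy, scipy, OpenCV 4.12 (cv2) and the standard library are available. Lean on these libraries where they do the work, as an engineer would, in place of code of your own. Each camera call takes 0.05 s, during which the arm holds its last target. There are 200 camera calls.

### The job

The twin test jig holds one white and one black circuit board. Press down the blue knob of the probe head that stands over the white board until that head's yellow pointer is level with the red depth marker beside it, not well past it, and finish while still holding it steady there, since the head springs up when let go. Do not press the other head, and leave the boards and the things around the jig where they are.

Things in the scene. Friction and masses are not known exactly. Their poses are not given: they have to be found in the camera images.
- jig: Fixed twin board test jig: dark steel base 118 x 272 mm, its top 16 mm above the bench, two identical stations side by side, 136 mm apart. Each has a black-rimmed nest with a board under a black probe head that slides down on two posts at the back. Origin on the bench under the middle between the nests; x away from the robot, y to the left station, z up.
- nest_left (a point): centre of the left nest's floor, 16 mm above the bench; a board lying in this nest has its origin within 4 mm of this point
- head_left: black probe head of the left station (robot's left), blue palm knob on top. Axes as the jig's; origin on the bench plane under the nest centre at rest, sinks with the head. Slides straight down up to 36 mm; springs back if released. About 3 N to start it, then 300 N/m more (some 13 N at 28 mm). Only the robot holds it down.
- knob_left (a point): centre of the top face of the left head's round blue palm knob: flat, 34 mm across (40 mm at the widest, 12 mm tall), 128 mm above the bench at rest, the highest part of the station (posts and gauge reach 102 mm). Press straight down here with shut fingertips. Moves with the head.
- pointer_left (a point): end of the small yellow pointer tab (4 mm thick) on the right side of the left head, at mid thickness; 90 mm above the bench at rest; moves with the head
- marker_left (a point): near edge, mid thickness, of the red depth marker (tab 4 mm thick) on the white gauge bar just right of the left pointer. Set beforehand 14 to 28 mm below the pointer's rest height, differently at each station; stays put. The pointer's height minus its height is the travel still to go.
- pins_left: the four steel spring pins under the left head: they stand 8 to 9 mm above the board at rest, touch it after that much travel and then give way softly (1 to 2 N in all). Origin like the head's.
- nest_right (a point): centre of the right nest's floor, 16 mm above the bench; a board lying in this nest has its origin within 4 mm of this point
- head_right: black probe head of the right station (robot's right), blue palm knob on top. Axes as the jig's; origin on the bench plane under the nest centre at rest, sinks with the head. Slides straight down up to 36 mm; springs back if released. About 3 N to start it, then 300 N/m more (some 13 N at 28 mm). Only the robot holds it down.
- knob_right (a point): centre of the top face of the right head's round blue palm knob: flat, 34 mm across (40 mm at the widest, 12 mm tall), 128 mm above the bench at rest, the highest part of the station (posts and gauge reach 102 mm). Press straight down here with shut fingertips. Moves with the head.
- pointer_right (a point): end of the small yellow pointer tab (4 mm thick) on the right side of the right head, at mid thickness; 90 mm above the bench at rest; moves with the head
- marker_right (a point): near edge, mid thickness, of the red depth marker (tab 4 mm thick) on the white gauge bar just right of the right pointer. Set beforehand 14 to 28 mm below the pointer's rest height, differently at each station; stays put. The pointer's height minus its height is the travel still to go.
- pins_right: the four steel spring pins under the right head: they stand 8 to 9 mm above the board at rest, touch it after that much travel and then give way softly (1 to 2 N in all). Origin like the head's.
- board_white: white circuit board, 50 x 60 x 11 mm, lying loose in one of the two nests (which one changes); origin at the centre of its underside
- board_black: black circuit board, 46 x 60 x 11 mm, lying loose in one of the two nests (which one changes); origin at the centre of its underside
- flux_bottle: small cream flux bottle with a yellow cap, 29 mm across, 64 mm tall, standing on the bench; bystander, leave alone; origin at the centre of its underside
- white_box: small white plastic box, 76 x 37 x 26 mm; bystander, leave alone; origin at the centre of its underside
- solder_spool: spool of solder wire, 58 mm across, 40 mm tall; bystander, leave alone; origin at the centre of its underside
- side_cutters: blue-handled side cutters, 130 x 49 x 12 mm; bystander, leave alone; origin at the centre of its underside
Mind the look-alikes: they are no part of the job. Leave any orange or pink look-alike of the board_white alone. What is shaped like the board_black but pink is not meant.

How it is judged:
At the end, for the whole second after the job is handed in: Through the last second the robot holds down the head over the white board (over 2 N), still, its pointer within 3 mm in height of its red marker, its pins on the board; the other head is up (within 4 mm) and both boards lie in their nests (within 10 mm of centre) (((horizontal distance between board_white and nest_left below 0.01 m and horizontal distance between board_black and nest_right below 0.01 m and z of pointer_left in the frame of marker_left between -0.003 and 0.003 m and contact force between pins_left and board_white above 0.2 N and contact force between any of the fingers, the arm and head_left above 2 N and linear speed of head_left below 0.01 m/s and distance of pointer_right from where it was at the start of the episode below 0.004 m) or (horizontal distance between board_white and nest_right below 0.01 m and horizontal distance between board_black and nest_left below 0.01 m and z of pointer_right in the frame of marker_right between -0.003 and 0.003 m and contact force between pins_right and board_white above 0.2 N and contact force between any of the fingers, the arm and head_right above 2 N and linear speed of head_right below 0.01 m/s and distance of pointer_left from where it was at the start of the episode below 0.004 m))); the arm keeps its last pose, push and grip.
It fails at once if the probe head over the black board is pressed down more than 6 mm ((horizontal distance between board_white and nest_left below 0.01 m and distance of pointer_right from where it was at the start of the episode above 0.006 m) or (horizontal distance between board_white and nest_right below 0.01 m and distance of pointer_left from where it was at the start of the episode above 0.006 m)).
It fails at once if a pointer is pushed more than 7 mm below its marker (z of pointer_left in the frame of marker_left below -0.007 m or z of pointer_right in the frame of marker_right below -0.007 m).
It fails at once if a board is moved more than 10 mm (distance of any of board_white, board_black from where it was at the start of the episode above 0.01 m).
It fails at once if a bystander on the bench is moved more than 25 mm (distance of any of flux_bottle, white_box, solder_spool, side_cutters from where it was at the start of the episode above 0.025 m).
It also fails if it takes over 32 s, if anything falls off the work surface, if the arm or the gripper's body presses on something with over 40 N, if the wrist force passes 120 N, or if a joint passes its speed limit or range.

## Working session

There is one attempt and no reset: what is moved stays moved. The work goes in short steps, Python scripts to look and compute and a shell command to move; the robot and the scene stay as the last step left them, time stands still between calls to the robot, and variables do not carry over. Pictures are saved under pics/ and viewed, at most 10 in all, crops included, and the job is handed in when it is done.

```bash
mkdir -p pics; cat > h.py <<'E'
import numpy as np,cv2,json
from bench import manip
def snap(n,f):
    s=manip.snapshot(n); cv2.imwrite(f'pics/{f}.png',cv2.cvtColor(s['frame'],cv2.COLOR_RGB2BGR))
    np.savez(f'pics/{f}.npz',K=[[s['fx'],0,s['cx']],[0,s['fy'],s['cy']],[0,0,1]],V=s['view']); return s
def tri(obs):
    A=[]
    for f,u,v in obs:
        d=np.load(f'pics/{f}.npz');P=d['K']@d['V'][:3]
        A+=[u*P[2]-P[0],v*P[2]-P[1]]
    A=np.array(A);return np.linalg.lstsq(A[:,:3],-A[:,3],rcond=None)[0]
def atz(f,u,v,z):
    d=np.load(f'pics/{f}.npz');R=d['V'][:3,:3];c=-R.T@d['V'][:3,3]
    r=R.T@np.linalg.inv(d['K'])@[u,v,1];return c+r*(z-c[2])/r[2]
def proj(f,p):
    d=np.load(f'pics/{f}.npz');q=d['K']@(d['V'][:3]@np.append(p,1));return q[:2]/q[2]
E
python3 - <<'E'
from h import *
snap('scene','s0');snap('top','t0')
a=cv2.imread('pics/s0.png');b=cv2.imread('pics/t0.png')
cv2.imwrite('pics/st.png',cv2.resize(np.vstack([a,b]),None,fx=.78,fy=.78))
print(manip.state())
E
```

```text
{'clock': 0.1, 'joints': array([-1.33019148,  0.53708433, -0.00444187,  1.53874768,  0.00260032,
        1.06727974, -0.07119278]), 'joint_vel': array([ 0.00083453, -0.003061  ,  0.00191336, -0.00266976, -0.00230616,
       -0.00235125, -0.00022514]), 'joint_efforts': array([ 1.98569294e-03, -5.72078741e+01,  9.93467085e-01, -2.52227336e+01,
       -5.61946293e-02,  1.34783212e-02,  1.01092544e-05]), 'position': array([0.19616045, 0.61914856, 0.24894096]), 'eef_rot': array([-6.05633180e-05,  1.52761008e-01,  9.88262871e-01, -7.54238351e-04]), 'force': array([-0.11039941, -0.08810828, -0.01921014]), 'torque': array([ 0.03929932,  0.09694972, -0.01498087]), 'gripper_force': 0.0, 'grip_width': 0.08799838139640108}
```

View pics/st.png

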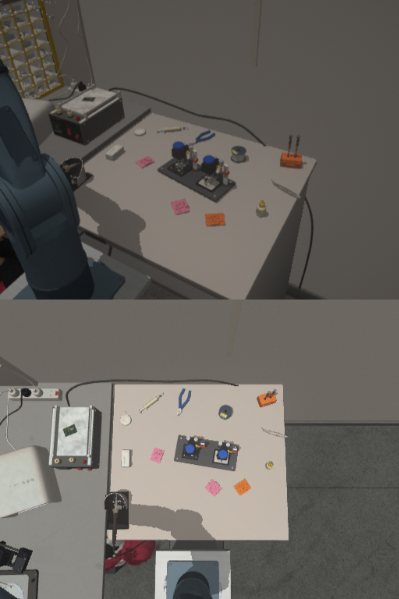

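The scene and top views show the jig near the middle of the bench, with the blue knobs at about (245,190) and (285,192) in top pixels. The right board looks white, so I'll enlarge both views to check.

```bash
python3 - <<'E'
from h import *
a=cv2.imread('pics/s0.png')[170:260,195:310];b=cv2.imread('pics/t0.png')[165:220,215:315]
a=cv2.resize(a,(575,450)[:2],interpolation=2);a=cv2.resize(cv2.imread('pics/s0.png')[175:257,195:310],(800,570),interpolation=2)
b=cv2.resize(b,(800,440),interpolation=2)
cv2.imwrite('pics/ca.png',a[:, :]);cv2.imwrite('pics/cb.png',b)
E
```

```text
(no output)
```

View pics/ca.png

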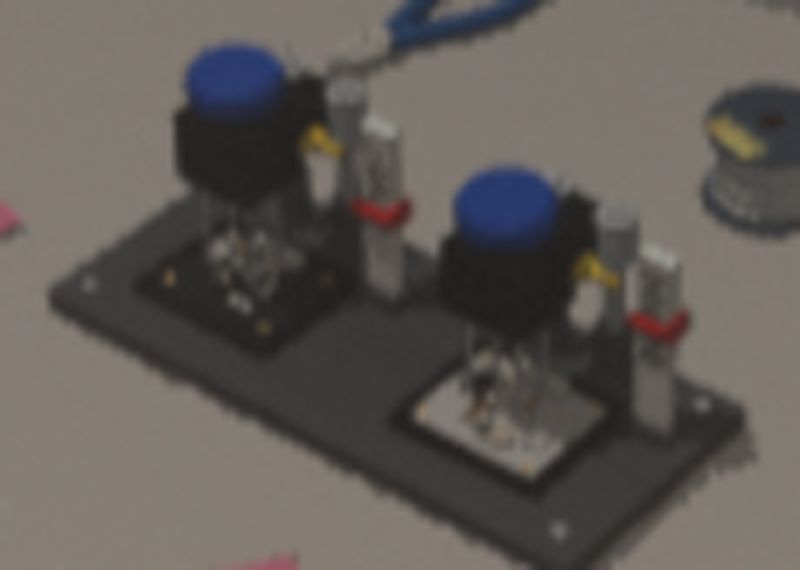

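View pics/cb.png

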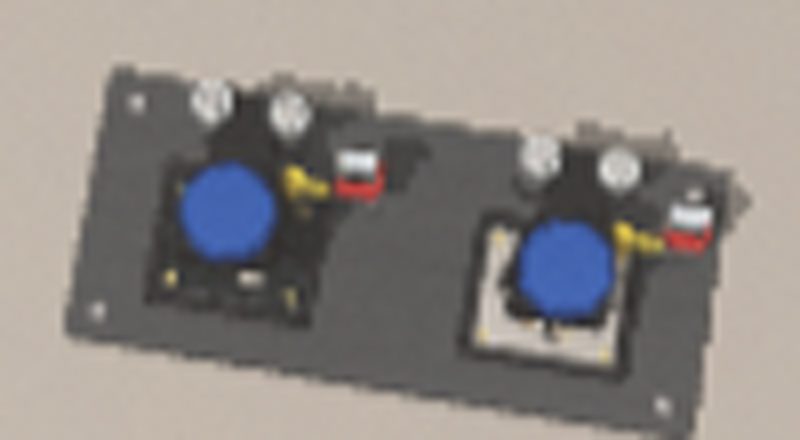

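White board: right station (top crop knob at (567,270), scene crop at (506,200)). Black board: left station. Next I'll triangulate.

```bash
python3 - <<'E'
from h import *
S=lambda u,v:('s0',195+u/6.957-.43,175+v/6.951-.43)
T=lambda u,v:('t0',215+u/8-.44,165+v/8-.44)
kr=tri([S(506,198),T(567,270)]);kl=tri([S(236,75),T(228,212)])
print('kr',kr,'kl',kl, np.linalg.norm((kr-kl)[:2]), np.degrees(np.arctan2(*(kl-kr)[:2])))
print('ptr',tri([S(613,275),T(661,243)]),'mk',tri([S(632,320),T(668,238)]))
print('at.128',atz(*T(567,270),.128))
s=manip.state();print(s['position'])
from scipy.spatial.transform import Rotation as R
q=s['eef_rot'];M=R.from_quat([*q[1:],q[0]]).as_matrix();print(M)
t=np.array([kr[0],kr[1],.25]);print('tool shift mm',M.T@(t-s['position'])*1000)
w=manip.snapshot('wrist');V=w['view'];print('cam in tool',M.T@(-V[:3,:3].T@V[:3,3]-s['position']),'\n',V[:3,:3]@M,w['fx'])
E
```

```text
kr [ 0.5458691  -0.12359825  0.12744185] kl [0.5695864  0.01020603 0.12511033] 0.13589001132968892 10.05148514938704
ptr [ 0.55968711 -0.16261323  0.09634326] mk [ 0.56490011 -0.16805894  0.0730752 ]
at.128 [ 0.54535708 -0.1229064   0.128     ]
[0.19616045 0.61914856 0.24894096]
[[-9.53328142e-01  3.01935973e-01 -3.50141378e-04]
 [ 3.01936155e-01  9.53327011e-01 -1.47226809e-03]
 [-1.10731464e-04 -1.50927494e-03 -9.99998855e-01]]
tool shift mm [-5.57649334e+02 -6.02492571e+02 -8.79625271e-02]
cam in tool [ 0.0723738  -0.00036999 -0.13480922] 
 [[ 2.09985317e-04  9.99999976e-01  6.87298202e-05]
 [-9.59257513e-01  2.20848451e-04 -2.82533140e-01]
 [-2.82533148e-01 -6.60178535e-06  9.59257536e-01]] 294.5326837764262
```

```bash
python3 -m creep '[[[0,-20,0,0,0,0,0.03],[0,-38.5,0,0,0,0,0.06],[0,-38.5,0,0,0,0,0.06],[0,-38.5,0,0,0,0,0.06],[0,-38.5,0,0,0,0,0.06]]]' 20 && for i in 1 2 3 4; do python3 -m creep '[[[0,-38.5,0,0,0,0,0.06],[0,-38.5,0,0,0,0,0.06],[0,-38.5,0,0,0,0,0.06],[0,-38.5,0,0,0,0,0.06],[0,-38.5,0,0,0,0,0.06]]]'; done
python3 -m creep '[[[0,-20,0,0,0,0,0.03],[0,0,0,0,0,0,0]]]'
python3 -c "
from h import *
print(manip.state()['joints'])"
```

```text
clock: 0.57
position: [0.3579, 0.5485, 0.2496]
eef_rot: [0.0, 0.286, 0.958, -0.0]
force: [0.3, 0.6, 0.5]
grip_width: 0.0569
gripper_force: 0.0
clock: 0.98
position: [0.5046, 0.4246, 0.2496]
eef_rot: [0.0, 0.427, 0.904, -0.0]
force: [0.3, 0.7, -0.4]
grip_width: 0.0238
gripper_force: 0.0
clock: 1.4
position: [0.6079, 0.263, 0.2496]
eef_rot: [0.0, 0.557, 0.831, -0.0]
force: [0.2, 0.0, 0.0]
grip_width: 0.0008
gripper_force: 0.0
clock: 1.82
position: [0.659, 0.0781, 0.2496]
eef_rot: [0.0, 0.675, 0.738, -0.0]
force: [0.3, 0.3, -0.5]
grip_width: 0.0007
gripper_force: 0.0
clock: 2.23
position: [0.6531, -0.1137, 0.2497]
eef_rot: [0.0, 0.777, 0.629, -0.0]
force: [-0.2, -0.4, -0.2]
grip_width: 0.0006
gripper_force: 0.0
clock: 2.4
position: [0.6472, -0.1382, 0.2501]
eef_rot: [0.001, 0.789, 0.615, -0.002]
force: [-0.3, 0.0, 1.2]
grip_width: 0.0002
gripper_force: 0.0
[-0.17852273  0.59484106  0.48341325  1.52541919 -0.29274712  1.09415005
  0.12194383]
```

```bash
python3 -m creep '[[[0,-20,-24,4,0,0,0],[0,-20,-24,14,0,0,0],[0,-20,-24,14,0,0,0],[0,-20,-24,14,0,0,0],[0,-20,-24,16,0,0,0]]]' >/dev/null; python3 -m creep '[[[0,-20,-24,16,0,0,0],[0,-20,-24,16,0,0,0],[0,-20,-24,16,0,0,0],[0,0,0,0,-0.1,0,0],[0,0,0,0,-0.1,0,0]]]' >/dev/null;  python3 -m creep '[[[0,0,0,0,-0.1,0,0],[0,0,0,0,0,0,0],[0,0,0,0,0,0,0]]]'
python3 - <<'E'
from h import *
snap('wrist','w0')
P=proj('w0',[.562,-.165,.08]);print(P, proj('w0',[.545,-.123,.128]))
a=cv2.imread('pics/w0.png');cv2.imwrite('pics/w0b.png',cv2.resize(a,(768,576),interpolation=2))
E
```

```text
clock: 3.48
position: [0.4245, -0.2404, 0.1398]
eef_rot: [0.116, 0.777, 0.611, 0.093]
force: [0.0, -0.4, -0.3]
grip_width: 0.0006
gripper_force: 0.0
[390.42334677  57.77433797] [423.73102041 -40.80148901]
```

View pics/w0b.png

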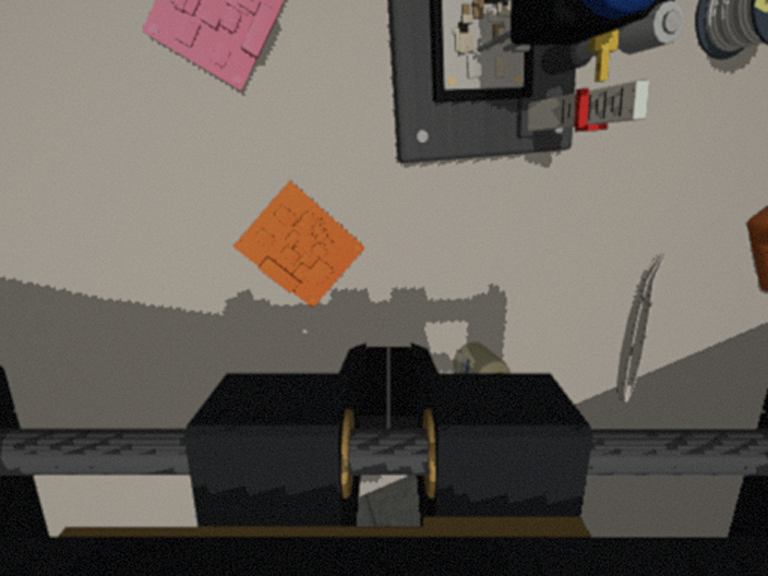

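The wrist view shows the right station's pointer ending near (602,78) and its red marker near (582,105) at 1.5x. The flux bottle is under the gripper and clear of it. I'll enlarge the gauge.

```bash
python3 - <<'E'
from h import *
a=cv2.imread('pics/w0.png')[10:100,340:460];cv2.imwrite('pics/w0c.png',cv2.resize(a,(800,600),interpolation=2))
E
```

```text
(no output)
```

View pics/w0c.png

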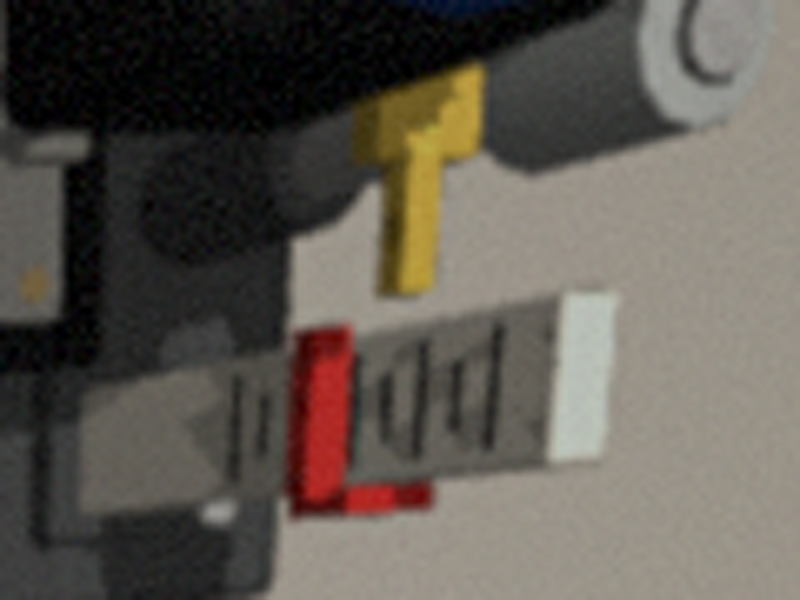

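```bash
python3 - <<'E'
from h import *
W=lambda u,v:('w0',340+u/6.667-.43,10+v/6.667-.43)
T=lambda u,v:('t0',215+u/8-.44,165+v/8-.44)
p=atz(*W(407,293),.09);print('ptr@.09',p,'tri',tri([W(407,293),T(662,243)]),'top@.09',atz(*T(662,243),.09))
n=np.array([.985,-.174])
for m in [(322,330),(316,330),(328,330)]:
  a=atz(*W(*m),.0);b=atz(*W(*m),.1);t=((p-a)[:2]@n)/((b-a)[:2]@n);print('mk',a+t*(b-a))
print('mk tri',tri([W(322,330),T(668,242)]))
# move to hover over knob
from scipy.spatial.transform import Rotation as R
s=manip.state();q=s['eef_rot'];M=R.from_quat([*q[1:],q[0]])*R.from_rotvec([.3,0,0])
print(M.as_matrix().round(3));k=np.array([.5456,-.1233,.16]);print('shift after untilt',M.inv().apply(k-s['position'])*1000)
E
```

```text
ptr@.09 [ 0.56188143 -0.1637461   0.09      ] tri [ 0.56059702 -0.16386624  0.09151328] top@.09 [ 0.560796   -0.16409023  0.09      ]
mk [ 0.561577   -0.16546949  0.07787104]
mk [ 0.56159948 -0.1653422   0.07693449]
mk [ 0.56155469 -0.1655958   0.07880031]
mk tri [ 0.56271602 -0.16694391  0.07714121]
[[ 0.234  0.972 -0.001]
 [ 0.972 -0.234  0.001]
 [ 0.001 -0.001 -1.   ]]
shift after untilt [142.18323478  88.78645439 -19.81486162]
```

```bash
python3 - <<'E'
from h import *
C=lambda p:((proj('s0',p)+.43-[195,175])*6.957).round(1)
D=lambda p:((proj('w0',p)+.43-[340,10])*6.667).round(1)
E_=lambda p:((proj('t0',p)+.44-[215,165])*8).round(1)
p=np.array([.561,-.1638,.09])
print('ptr',C(p),D(p),E_(p))
n=np.array([.985,-.174,0]);l=np.array([-.174,-.985,0])
for z in(.078,.074,.070,.066):
  for dx in(-.004,0,.004,.008):
    m=p+dx*n+.003*l;m[2]=z;print(z,dx,C(m),D(m),E_(m))
E
python3 - <<'E'
import cv2
a=cv2.imread('pics/s0.png')[205:240,270:298];cv2.imwrite('pics/sc2.png',cv2.resize(a,(480,600),interpolation=cv2.INTER_CUBIC))
E
```

```text
ptr [618.3 287.4] [399.8 295.4] [661.3 242.5]
0.078 -0.004 [617.8 320.7] [283.5 345.8] [664.3 256.9]
0.078 0 [624.1 315.5] [315.1 344.9] [665.8 247.4]
0.078 0.004 [630.5 310.3] [346.5 343.9] [667.4 237.9]
0.078 0.008 [636.8 305.1] [377.5 343. ] [668.9 228.3]
0.074 -0.004 [617.6 329. ] [258.4 351.1] [663.4 258.1]
0.074 0 [624.  323.8] [289.6 350.1] [664.9 248.6]
0.074 0.004 [630.3 318.5] [320.5 349.2] [666.4 239.1]
0.074 0.008 [636.6 313.4] [351.1 348.3] [668.  229.6]
0.07 -0.004 [617.4 337.2] [234.2 356.2] [662.5 259.3]
0.07 0 [623.8 332. ] [265.  355.2] [664.  249.8]
0.07 0.004 [630.1 326.8] [295.5 354.3] [665.5 240.3]
0.07 0.008 [636.4 321.6] [325.7 353.4] [667.1 230.8]
0.066 -0.004 [617.3 345.5] [210.7 361.1] [661.6 260.4]
0.066 0 [623.6 340.2] [241.1 360.2] [663.1 251. ]
0.066 0.004 [630. 335.] [271.3 359.2] [664.6 241.5]
0.066 0.008 [636.3 329.8] [301.1 358.3] [666.2 232.1]
```

View pics/sc2.png

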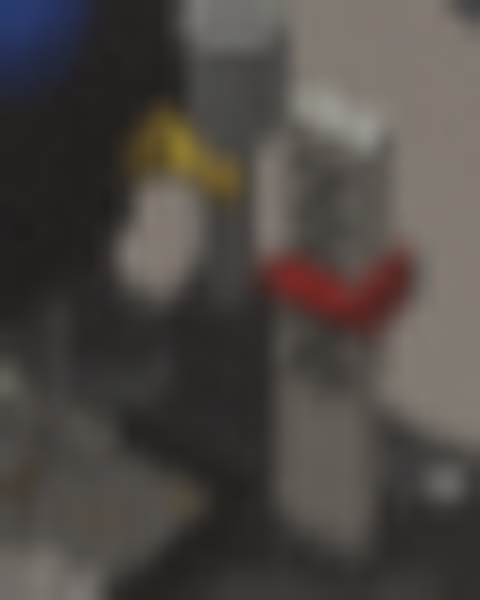

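```bash
python3 -m creep '[[[0,0,0,-10,0.1,0,0],[0,0,0,-10,0.1,0,0],[0,0,0,0,0.1,0,0],[0,11,38,0,0,0,0],[0,11,38,0,0,0,0]]]' >/dev/null;  python3 -m creep '[[[0,11,38,0,0,0,0],[0,0,0,0,0,0,0],[0,0,0,0,0,0,0]]]'
python3 - <<'E'
from h import *
snap('wrist','w1')
P=proj('w1',[.562,-.165,.08]);print(P)
u,v=[max(0,int(x)) for x in P-[48,36]];print(u,v)
a=cv2.imread('pics/w1.png')[v:v+72,u:u+96];cv2.imwrite('pics/w1c.png',cv2.resize(a,(a.shape[1]*8,a.shape[0]*8),interpolation=2))
E
```

```text
clock: 4.2
position: [0.5429, -0.2325, 0.1593]
eef_rot: [0.003, 0.783, 0.621, 0.001]
force: [-0.8, 0.0, 0.1]
grip_width: 0.0007
gripper_force: 0.0
[261.79411872 109.85211049]
213 73
```

View pics/w1c.png

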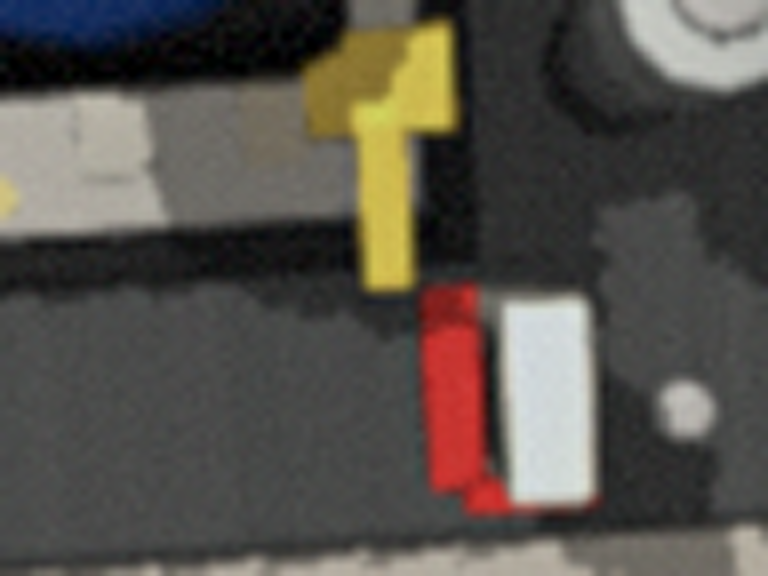

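```bash
python3 - <<'E'
from h import *
W=lambda u,v:('w0',340+u/6.667-.43,10+v/6.667-.43)
X=lambda u,v:('w1',213+u/8-.44,73+v/8-.44)
def show(n,o):
  p=tri(o);print(n,p,[ (proj(f,p)-[u,v]).round(2) for f,u,v in o]);return p
a=show('ptr top',[W(418,292),X(388,290)]);b=show('mk top',[W(329,329),X(450,287)]);print((a-b)[2])
a=show('ptr far',[W(437,291),X(415,288)]);b=show('mk far',[W(351,327),X(478,285)]);print((a-b)[2])
from scipy.spatial.transform import Rotation as R
s=manip.state();q=s['eef_rot'];M=R.from_quat([*q[1:],q[0]])
k=np.array([.5456,-.1233,.16]);print('shift',M.inv().apply(k-s['position'])*1000,M.as_matrix().round(3))
E
```

```text
ptr top [ 0.56151188 -0.16396137  0.09192048] [array([0.03, 0.13]), array([-0.03, -0.13])]
mk top [ 0.56728051 -0.16550772  0.07203885] [array([-0.06, -0.25]), array([0.06, 0.25])]
0.0198816272190898
ptr far [ 0.56371156 -0.16430879  0.09200132] [array([0.03, 0.13]), array([-0.03, -0.14])]
mk far [ 0.56976379 -0.16588093  0.07249708] [array([-0.05, -0.21]), array([0.05, 0.22])]
0.01950423961415458
shift [108.17795101 -20.44059261  -1.21867313] [[ 0.23   0.973  0.005]
 [ 0.973 -0.23  -0.003]
 [-0.002  0.006 -1.   ]]
```

```bash
python3 -m creep '[[[0,36,-7,0,0,0,0],[0,36,-7,0,0,0,0],[0,36,-6.4,0,0,0,0],[0,0,0,0,0,0,0],[0,0,0,0,0,0,0]]]'; python3 -m creep '[[[0,0,0,5,0,0,0],[0,0,0,5,0,0,0],[0,0,0,5,0,0,0],[0,0,0,2,0,0,0],[0,0,0,2,0,0,0]]]'; python3 -m creep '[[[0,0,0,2,0,0,0],[0,0,0,2,0,0,0],[0,0,0,2,0,0,0],[0,0,0,0,0,0,0],[0,0,0,0,0,0,0]]]'
```

```text
clock: 4.67
position: [0.5442, -0.1218, 0.1593]
eef_rot: [0.002, 0.784, 0.621, 0.002]
force: [-0.1, -1.1, 0.4]
grip_width: 0.0007
gripper_force: 0.0
clock: 5.08
position: [0.5443, -0.1251, 0.1394]
eef_rot: [0.002, 0.786, 0.619, 0.002]
force: [-0.9, -0.6, 1.9]
grip_width: 0.0004
gripper_force: 1.5
clock: 5.5
position: [0.5447, -0.1248, 0.1341]
eef_rot: [0.003, 0.785, 0.619, 0.003]
force: [-2.7, -2.8, 5.8]
grip_width: 0.0004
gripper_force: 2.4
```

```bash
python3 -m creep '[[[0,0,0,2.5,0,0,0],[0,0,0,2.5,0,0,0],[0,0,0,2.5,0,0,0],[0,0,0,2.5,0,0,0],[0,0,0,0,0,0,0]]]'; python3 -m creep '[[[0,0,0,2,0,0,0],[0,0,0,1.5,0,0,0],[0,0,0,0,0,0,0],[0,0,0,0,0,0,0],[0,0,0,0,0,0,0]]]'
```

```text
clock: 5.92
position: [0.545, -0.1246, 0.1243]
eef_rot: [0.003, 0.785, 0.619, 0.003]
force: [-4.5, -1.7, 9.2]
grip_width: 0.0006
gripper_force: 4.4
clock: 6.33
position: [0.545, -0.1247, 0.1212]
eef_rot: [0.003, 0.785, 0.619, 0.003]
force: [-4.4, -1.9, 10.1]
grip_width: 0.0004
gripper_force: 5.0
```

```bash
python3 -m creep '[[[0,0,0,1.8,0,0,0],[0,0,0,0,0,0,0],[0,0,0,0,0,0,0],[0,0,0,0,0,0,0]]]'
python3 - <<'E'
from h import *
snap('scene','s1');snap('top','t1')
a=cv2.imread('pics/s1.png')[195:245,260:310];b=cv2.imread('pics/t1.png')[165:220,260:315]
cv2.imwrite('pics/f.png',np.hstack([cv2.resize(x,(400,400),interpolation=2) for x in (a,b)]))
C=lambda p:((proj('s1',p)-[260,195]+.44)*8).round(1)
print(C([.5615,-.164,.0703]),C([.5673,-.1655,.0703]))
E
```

```text
clock: 6.67
position: [0.5451, -0.1247, 0.1195]
eef_rot: [0.003, 0.785, 0.619, 0.003]
force: [-4.8, -1.5, 11.0]
grip_width: -0.0
gripper_force: 5.3
[191.3 216.9] [203.3 208.6]
```

View pics/f.png

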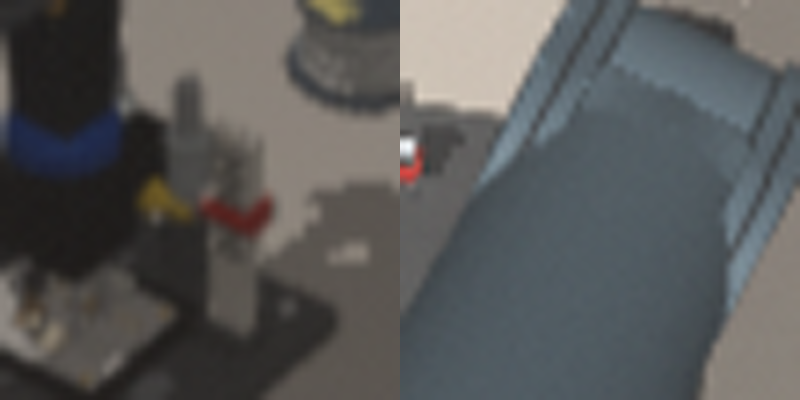

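The scene crop shows the pointer end at about (187,213) and the marker's near edge at about (205,206). That matches the offset predicted for equal heights, the arm is still, and it is pushing with 11 N. I'm handing in.

```bash
python3 -c "
from bench import manip
print(manip.job_done())"
```

```text
the job is handed in; nothing more can be done
None
```

I pressed the right-hand head, the one over the white board, down about 19.5 mm. By measurement that puts its pointer level with the red marker (within about 1 mm), and I handed the job in while holding it there at about 11 N; no verdict was returned.

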